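# Hold a relay under test in the hand-press jig

## Robot

A 6-joint arm with a two-finger parallel gripper is mounted at the origin on a cart in front of the work surface, level with it; the furniture and walls round the work are solid. World frame = base frame: x ahead of the robot, y to its left, z up, the work surface at z = 0. Lengths are in mm, angles in rad, forces in N, time in s.
With the tool pointing down it reaches from about 325 to 925 mm from the base axis. Payload 3.1 kg.
Tool frame: the origin (TCP) lies between the finger pads; the fingertips stand 11 mm ahead of it and the grasp point (between the pads) lies 8 mm behind it; x points along the fingers, z is the direction in which the jaws open and shut, and the axes are right-handed (so a half turn about x gives the same grasp; the last joint's range is limited). The gripper opens to 85 mm and grips with 20 to 120 N. Pads are 22 mm wide; open, the fingers measure 114 mm over their backs; the gripper's body (76 mm by 85 mm) begins 54 mm behind the grasp point. The pads swing forward as they close: fully open they stand 13 mm farther back than shut.
Start: joints at [-1.347, 0.217, 1.613, -0, 1.311, -0.112], TCP at [205.974, -590.096, 213.2] pointing down, gripper open.
Joint ranges: [-2.75, 2.75], [-0.78, 2.1], [0.31, 2.55], [-1.13, 4.27], [0.13, 2.63], [-2.58, 2.58]. Speed limits (rad/s): [2.79, 2.79, 3.14, 3.14, 3.14, 3.14].

## Interface

Orientations are given as a rotation vector (axis times angle).
In Python, from workcell import sense, cams, order gives the robot as it stands.
- The arm moves only by the shell command python3 -m pendant 'ROWS' [OPENING] [FORCE]. ROWS is text: rows parted by semicolons, each of 6 numbers parted by spaces: the shift along the tool's x, y, z scaled (see below), then the turn, a rotation vector about the tool's x, y, z scaled (see below). In form: tx ty tz wx wy wz; .... A call has 1 to 12 rows; each row is the pose to reach, as a shift and turn from the pose commanded when the call began, along the tool's axes at that moment; what a row does not reach only later rows make up. The controller multiplies each number of a shift by 25 cm and each number of a turn by pi/2 rad. A row lasts 1/8 s, in which the tool goes at most 62.5 mm and 10.7 degrees, less where a joint would pass 70% of its speed; a pose out of reach is approached as far as the arm can. A call with a number of a shift or a turn outside -1 to 1 is refused whole. A call with a gripper value outside its range is refused whole. OPENING is the opening, from 0 (shut) to 1 (fully open), set as the call begins (- or left out, the last holds). The fingers move at their own pace and stop on an object; FORCE is the grip in N (left out, the last holds). Time passes only in rows, so rows that repeat a pose let the fingers close. It gives the time, the measured TCP pose, the force and the opening at its end, in the units of the state.
- sense(): the state, without advancing time (a new reading comes with each control period).
- cams.capture(name): name is "side" or "top" or "wrist"; returns a dict with "frame" (480x640x3 uint8, red, green, blue), "K" (3x3 intrinsics, pixels), "k1" (the pictures are not rectified: a ray, as slopes to the right and down, at radius r is drawn at 1 + k1 r^2 times it, then the intrinsics apply), "extrinsics" (4x4, takes a point from camera to world coordinates). Camera axes: x right, y down, z forward; pixel columns grow to the right and rows downward; lengths in mm; the calibration is good to about 2 mm. A picture is of the moment at which its call begins. There is no depth.
- order.close_job(): hands the job in, once; it reports no verdict.
The state is a dict: "time": time; "q": joint angles; "joint_vel": joint speeds; "effort": joint torques, N m; "ee_pos": TCP position; "eef_rot": TCP orientation; "contact_force": force on the tool from outside, world axes, zero at the start; "wrist_torque": the same for the moment, N m; "grip_width": finger opening in mm.
Only numpy, scipy, OpenCV 4.12 (cv2) and the standard library are available. Lean on these libraries where they do the work, as an engineer would, in place of code of your own. Each camera call takes 0.05 s, during which the arm holds its last target. There are 200 camera calls.

## Task

Test the relay in the hand-press jig: stand it upright in the carriage's nest, right down on the nest floor, slide the carriage in under the press head until it is home against its stop, then bring the spring-loaded lever down until it is level, and finish while still holding it level (let go and it springs back up). Never force the lever far below level, and leave the cutters, the marker and the tape roll where they lie.

Things in the scene. Friction and masses are not known exactly. Their poses are not given: they have to be found in the camera images.
- jig: Relay test jig, a small fixed C-frame hand press. Aluminium base 150 x 170 mm; grey column 44 mm wide at the back, its arm overhanging the carriage (105 to 135 mm above the bench, reaching to x = -22 mm); lever on top. Origin on the bench below the ram. In its frame the lever points to -x and the carriage runs along y, drawn out to -y.
- carriage (a joint): Travel of the carriage along the jig's +y, m: 0 = drawn fully out, 0.100 = home against the stop, nest under the ram. It stays where it is left (about 2 N of friction).
- nest_floor (a point): Middle of the floor of the nest, the black block with a rectangular pocket on the carriage; 21.5 mm above the bench. Axes as the jig's. The pocket is 14 mm deep: the lower 9 mm are 25 mm along x and 31.6 mm along y, above that it flares at 45 degrees by 5 mm all round; the block is 44 x 51 mm, its top 14 mm above the floor.
- carriage_knob (a point): Centre of the top of the round black knob, 18 mm across, by which the carriage is moved; it stands on the carriage's outer end, 110 mm to -y of the nest, its top 55 mm above the bench; its 18 mm grip part is the upper 20 mm.
- lever (a joint): Angle of the hand lever, rad: 0 = sprung up (0.6 rad above level), 0.6 = level, 0.8 = its lowest stop. It turns about the jig's y axis at lever_pivot and lowers the ram; a return spring drives it up (about 8 N at the grip when level).
- lever_pivot (a point): Pivot axis of the lever, 165 mm above the bench, 25 mm to +x of the ram. Axes as the jig's.
- lever_grip (a point): Middle of the lever's black round grip (20 mm thick, 83 mm long, axis along the lever), 125 mm from the pivot towards -x; about 236 mm above the bench when the lever is up, 165 mm when it is level.
- pad: Black pressure pad, 19 mm across, sprung, at the lower end of the ram under the overhanging arm. Origin at the centre of its underside: 67 mm above the bench when the lever is up, 11.5 mm above the top of a seated relay. It meets the relay when the lever is some 0.4 rad down; at level its spring is pressed about 5.5 mm.
- relay: Plug-in relay, a pale grey upright box 21 mm (own x) by 27 mm (own y) by 34 mm tall, 35 g, standing on the bench in front of the carriage. Origin at the centre of its underside, z up. It fits the nest with its 21 mm along the jig's x, either way round.
- side_cutters: Blue-handled side cutters, 51 x 130 x 14 mm, lying on the bench: leave alone. Origin at the centre of the underside.
- marker_pen: Black and white marker pen, 13 x 132 x 13 mm, lying on the bench: leave alone. Origin at the centre of the underside.
- tape_roll: Black tape roll, 63 mm across, 19 mm high, flat on the bench: leave alone. Origin at the centre of the underside.
Things that resemble listed ones, but are neither listed nor needed, are in the scene too. Leave any pink look-alike of the relay alone.

How it is judged (in metres and radians):
On the way, in this order (a step that is already met when the one before it is completed fails the run):
1. the relay stands upright on the floor of the nest, let go, with the carriage still drawn out (horizontal distance between relay and nest_floor below 0.006 m and z of relay in the frame of nest_floor below 0.003 m and angle between relay's own z axis and vertical below 0.12 rad and contact force between the fingers and relay below 0.1 N and value of joint carriage below 0.06 m), for 0.2 s.
2. the carriage is home against its stop with the relay in its nest (value of joint carriage above 0.096 m and value of joint lever below 0.2 rad and horizontal distance between relay and nest_floor below 0.006 m and z of relay in the frame of nest_floor below 0.003 m), for 0.2 s.
At the end, for the whole second after the job is handed in: The robot still holds the lever (over 2 N) within 0.09 rad (5 degrees) of level; the sprung pad presses on the relay with over 2 N; the carriage is within 4 mm of its stop; the relay stands upright on the nest floor (within 6 mm of its middle, 3 mm in height, 0.12 rad) (value of joint lever between 0.51 and 0.69 rad and contact force between any of the fingers, the arm and lever above 2 N and contact force between pad and relay above 2 N and value of joint carriage above 0.096 m and horizontal distance between relay and nest_floor below 0.006 m and z of relay in the frame of nest_floor below 0.003 m and angle between relay's own z axis and vertical below 0.12 rad); the arm keeps its last pose, push and grip.
It fails at once if the lever is forced more than 0.15 rad below level (value of joint lever above 0.75 rad).
It fails at once if the cutters, the marker or the tape roll are shifted by more than 30 mm (distance of any of side_cutters, marker_pen, tape_roll from where it was at the start of the episode above 0.03 m).
It also fails if it takes over 64 s, if anything falls off the work surface, if the arm or the gripper's body presses on something with over 40 N, if the wrist force passes 120 N, or if a joint passes its speed limit or range.

## Working session

There is one attempt and no reset: what is moved stays moved. The work goes in short steps, Python scripts to look and compute and a shell command to move; the robot and the scene stay as the last step left them, time stands still between calls to the robot, and variables do not carry over. Pictures are saved under pics/ and viewed, about 8 in all and at most 12, crops included, and the job is handed in when it is done.

```bash
mkdir -p pics; cat > h.py <<'E'
import numpy as np, cv2
from scipy.spatial.transform import Rotation as R
from workcell import sense, cams, order
def cap(n,f):
    c=cams.capture(n); cv2.imwrite('pics/'+f,c['frame'][:,:,::-1]); np.savez('pics/'+f+'.npz',**c); return c
def load(f): return dict(np.load('pics/'+f+'.npz'))
def ray(c,u,v):
    K=c['K'];k=float(c['k1']);d=np.array([(u-K[0,2])/K[0,0],(v-K[1,2])/K[1,1]]);s=d.copy()
    for _ in range(30): s=d/(1+k*(s@s))
    E=c['extrinsics'];return E[:3,3],E[:3,:3]@np.array([s[0],s[1],1])
def onz(c,u,v,z):
    o,d=ray(c,u,v);return o+d*(z-o[2])/d[2]
def proj(c,p):
    E=c['extrinsics'];q=E[:3,:3].T@(np.array(p,float)-E[:3,3]);s=q[:2]/q[2];s=s*(1+float(c['k1'])*(s@s));K=c['K']
    return np.array([K[0,0]*s[0]+K[0,2],K[1,1]*s[1]+K[1,2]])
def rel(p,rot=None):
    "row numbers for world target TCP p (mm), optional Rotation"
    s=sense();r=R.from_rotvec(s['eef_rot']);t=r.inv().apply(np.array(p,float)-s['ee_pos'])/250
    w=np.zeros(3) if rot is None else (r.inv()*rot).as_rotvec()/(np.pi/2)
    return np.round(t,4),np.round(w,4)
E
python3 - <<'E'
from h import *
for n in('top','side','wrist'):
    c=cap(n,n+'0.png');print(n,c['K'].tolist(),c['k1'],np.round(c['extrinsics'],3).tolist())
s=sense();print(s);print(R.from_rotvec(s['eef_rot']).as_matrix().round(3))
E
```

```text
top [[577.6575662745198, 0.0, 312.9396075634189], [0.0, 577.6575662745198, 236.77254948874383], [0.0, 0.0, 1.0]] -0.0924685063291174 [[-0.02, -0.997, 0.071, 424.254], [-1.0, 0.02, 0.002, -170.534], [-0.003, -0.071, -0.997, 1418.526], [0.0, 0.0, 0.0, 1.0]]
side [[513.678379210197, 0.0, 316.7453910467157], [0.0, 513.678379210197, 238.04939337999667], [0.0, 0.0, 1.0]] 0.04956875858254296 [[-0.954, -0.14, 0.266, 202.156], [-0.301, 0.497, -0.814, 748.682], [-0.018, -0.857, -0.516, 742.592], [0.0, 0.0, 0.0, 1.0]]
wrist [[338.48890625953646, 0.0, 316.85765867717396], [0.0, 338.48890625953646, 240.99728178408867], [0.0, 0.0, 1.0]] -0.018280993277361067 [[0.329, -0.9, -0.287, 279.659], [-0.944, -0.314, -0.097, -564.134], [-0.002, 0.303, -0.953, 374.6], [0.0, 0.0, 0.0, 1.0]]
{'time': 0.15, 'q': array([-1.34720630e+00,  2.17578853e-01,  1.61456185e+00,  1.17782782e-05,
        1.31128126e+00, -1.12186805e-01]), 'joint_vel': array([ 0.00101671, -0.0022204 , -0.00505442, -0.00025194,  0.00119866,
        0.00164757]), 'effort': array([ 2.71457975e-04, -3.97453201e+01, -3.04412448e+01, -1.03068371e-04,
        5.82226596e-03,  1.15870662e-05]), 'ee_pos': array([ 205.82768406, -589.45332157,  212.1714482 ]), 'eef_rot': array([ 0.95959796,  1.35093581, -0.95756496]), 'contact_force': array([-0.48001974,  0.56155193,  0.43103989]), 'wrist_torque': array([ 0.02243615, -0.04530986,  0.00257961]), 'grip_width': 85.31431649396386}
[[-0.     0.944  0.329]
 [ 0.002  0.329 -0.944]
 [-1.     0.    -0.002]]
```

View pics/top0.png

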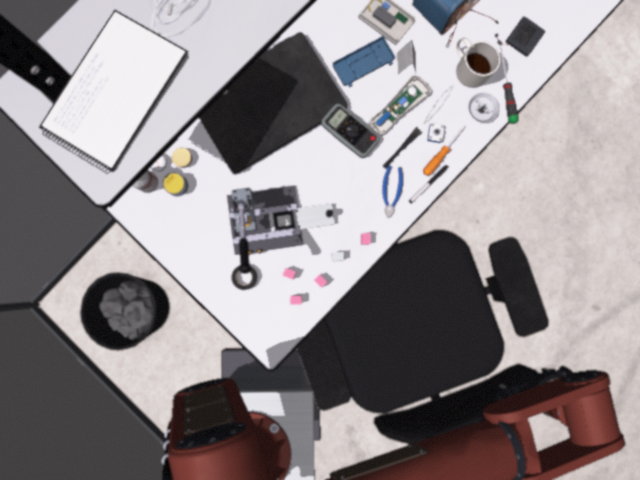

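View pics/side0.png

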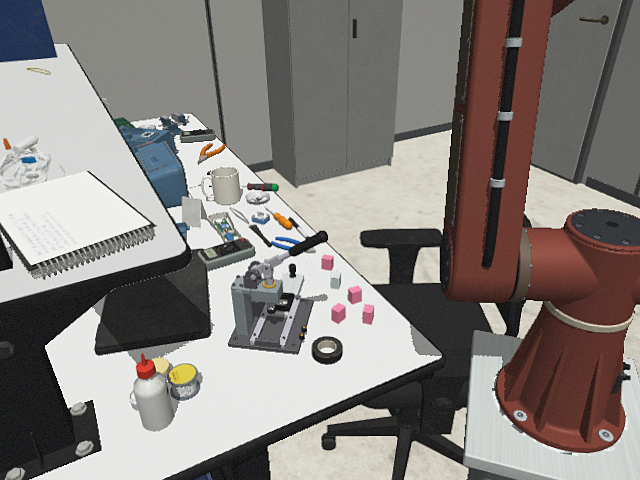

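The top view shows the jig around (265,220), with its nest at (285,220), knob at (333,212) and lever pointing down to (243,255). The tape roll is at (243,277), the cutters at (393,190) and the marker at (428,184).

These could be taken for the relay in the top view:
- pale box at (338,256)
- pink boxes at (366,238), (290,272), (321,281) and (296,299)

I choose the pale one by the description and will check it in one close crop.

```bash
python3 - <<'E'
from h import *
t=load('top0.png');s=load('side0.png')
a=t['frame'][170:310,215:385];b=s['frame'][225:365,220:390]
cv2.imwrite('pics/crop1.png',cv2.resize(a,(680,560),interpolation=cv2.INTER_CUBIC)[:,:,::-1])
for n,u,v,z in[('relay',338,256,34),('nest',285,220,35),('knob',333,212,55),('tape',243,277,19),('grip',243,255,236),('cut',393,190,7),('mk',428,184,7)]:print(n,onz(t,u,v,z).round())
print(proj(s,onz(t,338,256,17)))
E
```

```text
relay [ 476. -227.   34.]
nest [ 565. -102.   35.]
knob [ 579. -217.   55.]
tape [430.   3.  19.]
grip [474. -24. 236.]
cut [ 637. -368.    7.]
mk [ 650. -456.    7.]
[335.55590114 278.61143192]
```

View pics/crop1.png

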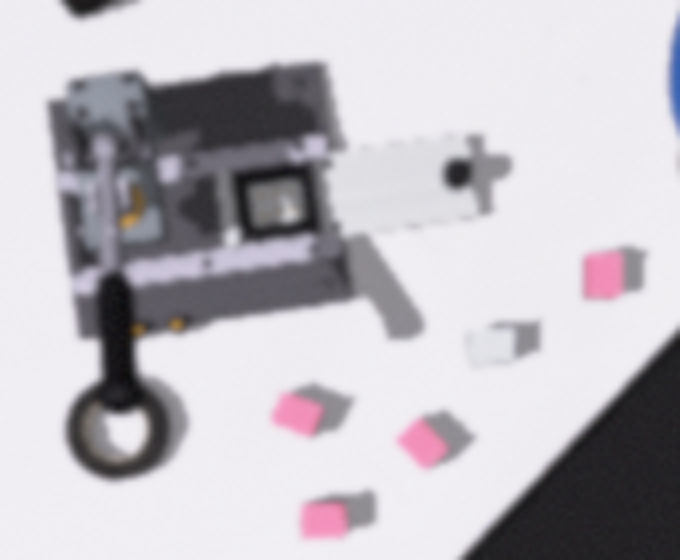

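The close crop confirms the pale box as the relay and the others as pink look-alikes. The crop puts the nest at (284,220) and the knob top at (329.5,213.2) in top-image pixels. I work out the yaw and a viewing pose next.

```bash
cat >> h.py <<'E'
def rotyaw(psi): # tool x down, tool z = jig +y, tool y = jig -x ; psi jig yaw
    x=np.array([0,0,-1.]);z=np.array([-np.sin(psi),np.cos(psi),0]);return R.from_matrix(np.c_[x,np.cross(z,x),z])
E
python3 - <<'E'
from h import *
t=load('top0.png')
n=onz(t,284,220,35);k=onz(t,329.5,213.2,55);d=n-k;print(n,k,np.hypot(*d[:2]),'yaw',np.arctan2(-d[0],d[1]))
f=t['frame'].astype(int)[240:270,325:350]; print(f[8:24,5:22,0])
psi=np.arctan2(-d[0],d[1]);print(rel([500,-170,230],rotyaw(psi)))
E
```

```text
[564.69540163 -99.39823202  35.        ] [ 576.72972705 -208.6889923    55.        ] 109.95133137218222 yaw 0.1096711014885487
[[239 239 239 239 239 239 239 239 237 237 237 237 237 237 237 237 237]
 [239 239 239 238 239 239 239 236 233 230 228 229 228 228 228 228 228]
 [239 238 239 238 238 238 234 227 217 201 198 197 200 197 197 196 196]
 [238 237 237 236 236 234 226 210 192 177 177 181 182 172 162 158 158]
 [237 234 230 231 232 230 223 216 206 201 200 202 199 180 154 144 144]
 [235 227 222 224 228 227 226 223 220 220 220 221 216 189 159 144 142]
 [233 222 216 223 226 225 225 225 225 225 225 226 219 193 158 142 142]
 [234 222 218 222 227 226 226 225 225 226 226 226 219 191 155 142 142]
 [235 224 221 224 226 227 227 226 226 226 225 225 218 187 150 143 144]
 [236 228 223 226 226 227 226 226 226 226 226 223 216 185 153 145 152]
 [237 231 224 224 225 226 226 225 226 225 225 224 216 189 164 164 180]
 [239 233 225 223 225 225 223 222 221 219 218 219 216 202 194 202 219]
 [239 235 226 221 222 223 222 220 216 211 212 211 215 220 223 229 234]
 [240 237 230 224 223 225 227 227 225 226 225 226 227 231 236 237 239]
 [240 240 237 232 232 233 235 237 236 236 236 236 237 238 239 239 239]
 [240 240 239 239 238 238 239 240 240 239 239 239 239 239 240 240 239]]
(array([-0.0688,  1.6638, -1.1965]), array([-1.8561e+00,  0.0000e+00, -1.7000e-03]))
```

```bash
python3 -m pendant '0 .2 -.15 -.12 0 0; 0 .4 -.3 -.24 0 0; 0 .6 -.44 -.36 0 0; 0 .83 -.6 -.48 0 0; 0 .83 -.6 -.6 0 0; 0 .83 -.6 -.72 0 0; 0 .83 -.6 -.84 0 0;0 .83 -.6 -.93 0 0;0 .83 -.6 -.93 0 0' .6
python3 - <<'E'
from h import *
print(rel([500,-170,230],rotyaw(.11)),sense()['q'].round(2))
E
```

```text
time: 1.27
ee_pos: [352.3, -379.8, 212.9]
eef_rot: [-0.176, 1.564, 0.177]
contact_force: [0.2, 0.0, -0.3]
grip_width: 51.2
(array([-0.0683,  0.6869,  0.7625]), array([-9.273e-01,  2.000e-04, -5.000e-04])) [-0.96 -0.01  1.86  0.    1.29 -1.18]
```

```bash
python3 -m pendant '-.02 .2 .2 -.12 0 0; -.04 .35 .4 -.24 0 0; -.07 .55 .6 -.36 0 0; -.07 .69 .76 -.48 0 0; -.07 .69 .76 -.6 0 0; -.07 .69 .76 -.72 0 0; -.07 .69 .76 -.84 0 0;-.07 .69 .76 -.927 0 0;-.07 .69 .76 -.927 0 0;-.07 .69 .76 -.927 0 0'
python3 - <<'E'
from h import *
print(sense()['q'].round(2))
c=cap('wrist','w1.png');print(proj(c,[565,-99,35]),proj(c,[577,-209,55]),proj(c,[476,-227,34]))
E
```

```text
time: 2.52
ee_pos: [498.9, -169.4, 230.6]
eef_rot: [-1.288, 1.156, 1.289]
contact_force: [-0.6, -0.8, -0.2]
grip_width: 51.3
[-0.46 -0.01  1.83  0.    1.32 -2.14]
[371.96663427 271.42418759] [273.02330213 278.72024434] [264.97183186 181.37938389]
```

View pics/w1.png

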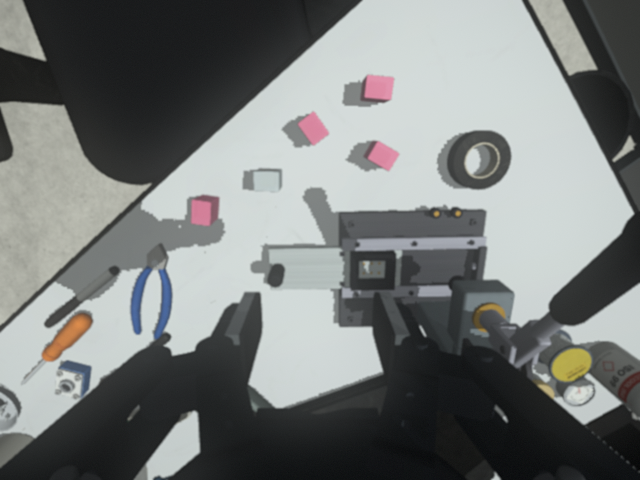

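The wrist view shows the relay at (266,180), the nest at (373,268) and the knob at (275,275). These match the positions predicted from the top view to a few pixels. Next I measure the relay's outline and the nest pocket.

```bash
python3 - <<'E'
from h import *
c=load('w1.png');f=c['frame']
print(f[162:200,235:292,0].astype(int)[::2,::2])
a=cv2.resize(f[150:215,225:305],(640,520),interpolation=cv2.INTER_CUBIC);a=np.clip((a.astype(float)-120)*2,0,255).astype('uint8')
b=cv2.resize(f[235:300,335:415],(640,520),interpolation=cv2.INTER_CUBIC)
cv2.imwrite('pics/crop2.png',cv2.resize(np.hstack([a,b]),(800,325))[:,:,::-1])
E
```

```text
[[211 210 210 210 210 210 210 209 211 212 212 212 211 211 212 212 212 213
  213 212 213 213 213 213 213 212 213 213 213]
 [211 211 210 211 210 210 210 210 211 212 212 212 212 212 211 212 212 212
  212 212 212 213 212 213 213 213 213 212 212]
 [211 209 210 211 210 210 210 211 212 212 212 212 210 209 210 211 211 211
  213 213 213 213 213 214 212 212 212 213 212]
 [211 210 211 211 210 212 212 210 206 207 206 195 160 155 163 164 164 165
  175 177 177 180 183 195 213 213 213 213 213]
 [209 210 211 212 196 182 186 175 145 144 145 134 121 120 120 118 120 118
  117 116 115 117 123 156 209 213 213 213 212]
 [210 211 211 212 176 126 129 134 126 153 179 179 181 180 182 182 181 180
  179 174 168 164 134 152 209 213 213 212 213]
 [210 211 211 212 176 127 128 128 127 159 189 191 190 189 190 189 189 190
  189 190 190 188 147 151 208 212 213 212 214]
 [210 211 211 212 173 127 128 128 128 159 189 189 189 189 190 189 189 190
  190 191 189 186 146 152 208 213 213 213 213]
 [211 211 211 204 147 128 127 129 127 163 189 190 189 189 189 189 189 190
  191 190 188 187 146 151 208 212 212 212 213]
 [210 210 2
[... 499 characters left out ...]
138 129 126 142 186 190 190 189 188 191 190 189
  188 188 192 191 157 191 213 212 212 211 212]
 [209 210 210 209 202 203 199 177 174 177 186 183 185 185 189 193 193 190
  187 188 191 191 188 209 212 211 211 211 211]
 [210 210 210 209 209 211 210 209 210 209 204 204 205 205 207 208 208 205
  193 191 197 202 209 211 210 211 212 211 211]
 [209 209 209 209 208 210 208 209 209 209 209 209 209 210 211 211 211 210
  211 211 211 211 210 209 210 211 210 210 210]
 [208 208 207 209 209 209 208 208 208 209 209 208 208 210 210 210 210 210
  211 211 211 210 211 211 211 211 210 210 212]
 [209 209 209 209 209 208 208 209 208 209 209 208 209 210 211 210 211 210
  209 211 211 211 211 211 211 210 210 211 210]]
```

View pics/crop2.png

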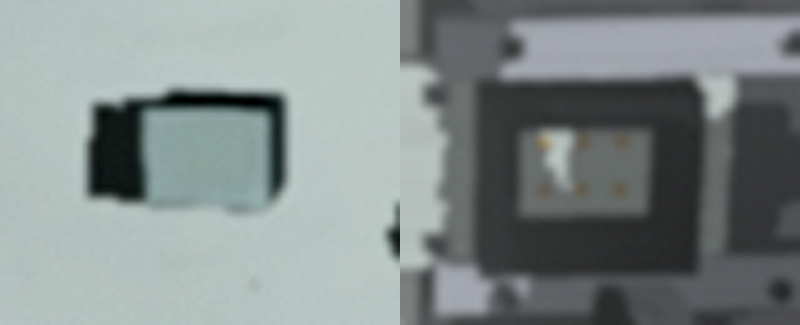

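The crop shows the relay's pale top face spanning image (254,171) to (279,191). The black nest block spans about (351,251) to (395,289) around a grey floor with pins. I convert the corners to world positions.

```bash
python3 - <<'E'
from h import *
c=load('w1.png')
def q(name,pts,z,o):
    p=np.array([onz(c,o[0]+a/5,o[1]+b/5,z) for a,b in pts]);m=p.mean(0);e=[np.linalg.norm(p[i]-p[(i+1)%4]) for i in range(4)];d=p[1]-p[0]+p[2]-p[3]
    print(name,m.round(1),np.round(e,1),'yaw',np.arctan2(-d[0],d[1]).round(3));return m
r=q('relay',[(142,105),(269,107),(269,207),(144,202)],34,(225,150))
n=q('block',[(78,80),(298,80),(298,271),(80,271)],35.5,(335,235))
q('floor',[(118,128),(252,128),(252,216),(118,216)],21.5,(335,235))
q('flare', [(118,128),(252,128),(252,216),(118,216)],30.5,(335,235))
k=onz(c,275,275,55);print(k)
E
```

```text
relay [ 475.6 -225.7   34. ] [26.6 21.  26.6 20.4] yaw 0.078
block [563.5 -98.4  35.5] [49.3 47.1 50.7 47. ] yaw 0.106
floor [567.9 -96.4  21.5] [31.5 22.5 32.  22.5] yaw 0.106
flare [564.4 -98.3  30.5] [30.7 22.  31.3 21.9] yaw 0.106
[ 572.39487606 -207.16652428   55.        ]
```

```bash
python3 - <<'E'
from h import *
print(rel([475.6,-225.7,100],rotyaw(.09)),rel([475.6,-225.7,26],rotyaw(.09)))
E
```

```text
(array([ 0.5225,  0.1171, -0.2135]), array([ 0.0118,  0.0001, -0.0001])) (array([ 0.8185,  0.1171, -0.2135]), array([ 0.0118,  0.0001, -0.0001]))
```

```bash
python3 -m pendant '.2 .117 -.2135 .012 0 0;.4 .117 -.2135 .012 0 0;.52 .117 -.2135 .012 0 0;.62 .117 -.2135 .012 0 0;.7 .117 -.2135 .012 0 0;.76 .117 -.2135 .012 0 0;.8 .117 -.2135 .012 0 0;.8185 .117 -.2135 .012 0 0;.8185 .117 -.2135 .012 0 0'
python3 -m pendant '0 0 0 0 0 0;0 0 0 0 0 0;0 0 0 0 0 0;0 0 0 0 0 0;0 0 0 0 0 0;0 0 0 0 0 0' 0 25
python3 -m pendant '-.08 0 0 0 0 0;-.2 0 0 0 0 0;-.36 0 0 0 0 0;-.36 0 0 0 0 0'
python3 - <<'E'
from h import *
print(rel([564,-98.4,110],rotyaw(.107)))
c=cap('wrist','w2.png')
E
```

```text
time: 3.7
ee_pos: [476.1, -225.8, 26.3]
eef_rot: [-1.277, 1.164, 1.277]
contact_force: [-0.4, 0.0, 0.5]
grip_width: 51.1
time: 4.45
ee_pos: [475.8, -225.7, 26.1]
eef_rot: [-1.277, 1.164, 1.277]
contact_force: [-0.3, -0.5, -0.1]
grip_width: 0.5
time: 4.95
ee_pos: [478.8, -227.6, 120.2]
eef_rot: [-1.284, 1.163, 1.269]
contact_force: [0.5, -0.4, -0.1]
grip_width: 0.1
(array([ 0.0407, -0.3867,  0.4835]), array([-0.0093, -0.0034,  0.0043]))
```

View pics/w2.png

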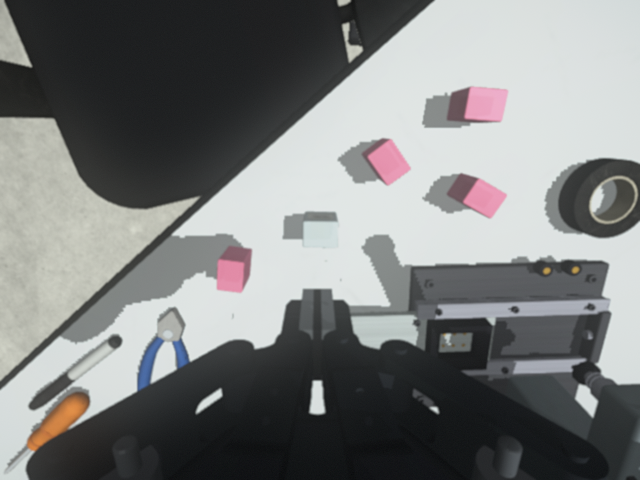

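The gripper closed on nothing. The relay is still standing at about (320,230), so I re-measure it from this view.

```bash
python3 - <<'E'
from h import *
c=load('w2.png');f=c['frame']
print(c['extrinsics'].round(3));s=sense();print(s['ee_pos'],R.from_rotvec(s['eef_rot']).as_matrix().round(3))
for p in [(475.6,-225.7,34),(475.6,-225.7,0)]:print(proj(c,p))
print('tip',proj(c,s['ee_pos']+[0,0,-11]))
a=f[195:265,270:350];a=cv2.resize(a,(800,700),interpolation=cv2.INTER_CUBIC);a=np.clip((a.astype(float)-120)*2,0,255).astype('uint8')
cv2.imwrite('pics/crop3.png',cv2.resize(a,(640,560))[:,:,::-1])
E
```

```text
[[-9.10000e-02  9.47000e-01  3.07000e-01  4.01363e+02]
 [ 9.96000e-01  8.80000e-02  2.30000e-02 -2.33971e+02]
 [-5.00000e-03  3.08000e-01 -9.51000e-01  2.82255e+02]
 [ 0.00000e+00  0.00000e+00  0.00000e+00  1.00000e+00]]
[ 477.23278608 -226.60750122  117.96531392] [[ 0.004 -0.996 -0.092]
 [-0.002 -0.092  0.996]
 [-1.    -0.003 -0.003]]
[320.4306088  233.81445305]
[320.23765832 222.43990688]
tip [319.18200353 273.84278739]
```

View pics/crop3.png

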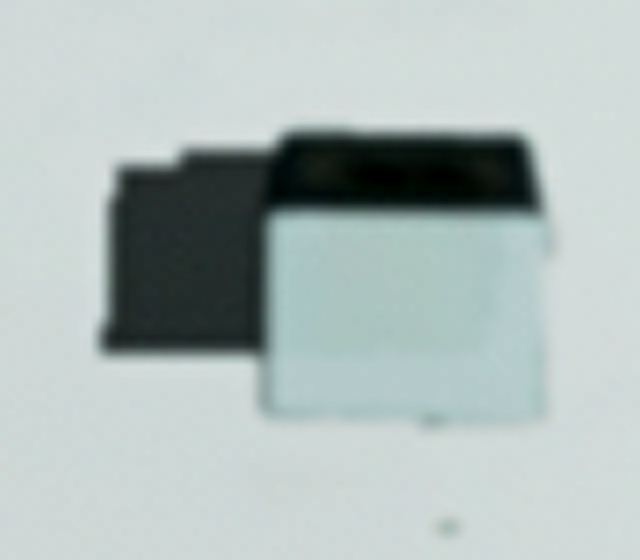

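The relay did not move: its top centre at (320.5,234.2) matches the prediction. The fingertips, though, appear at (317,288) where I predicted about (319,274), so they may be shorter than stated. I check that with the side camera.

```bash
python3 - <<'E'
from h import *
c=cap('side','s1.png');s=sense();p=s['ee_pos'];print(p)
for dz in(40,30,20,10,0,-11,-20):print(dz,proj(c,p+[0,0,dz]).round(1))
u,v=proj(c,p).astype(int)
a=c['frame'][v-60:v+40,u-60:u+60]
cv2.imwrite('pics/crop4.png',cv2.resize(a,(720,600),interpolation=cv2.INTER_CUBIC)[:,:,::-1]);print(u-60,v-60)
E
```

```text
[ 475.95056131 -225.78825101  116.28631684]
40 [335.4 229.2]
30 [335.4 233. ]
20 [335.4 236.8]
10 [335.4 240.5]
0 [335.4 244.2]
-11 [335.4 248.2]
-20 [335.4 251.5]
275 184
```

View pics/crop4.png

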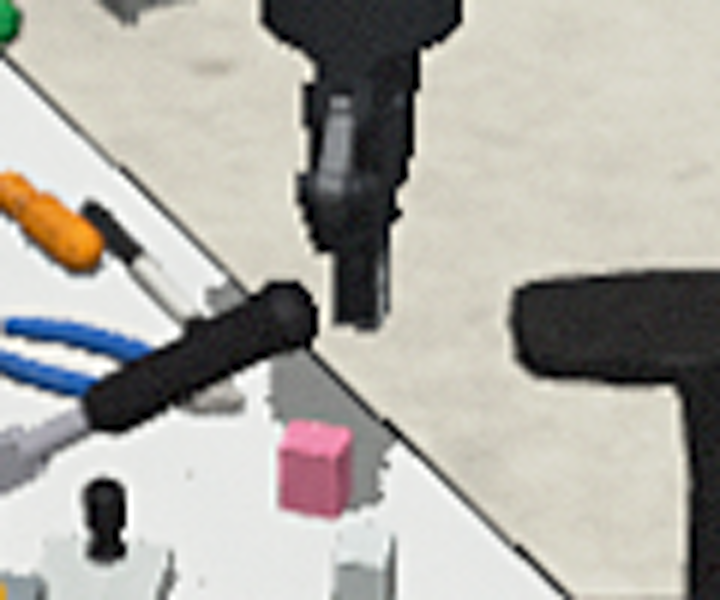

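In the side view the shut fingertips end at about (335,238). That is roughly 16 mm above the reported TCP, where the spec puts them 11 mm below it. I therefore treat the real fingertips as about 27 mm higher than stated and redo the grasp lower, watching the force.

```bash
python3 -m pendant '0 0 0 0 0 0;.1 0 0 0 0 0;.2 0 0 0 0 0;.3 0 0 0 0 0;.36 0 0 0 0 0;.36 0 0 0 0 0' .6
python3 -m pendant '.02 0 0 0 0 0;.04 0 0 0 0 0;.06 0 0 0 0 0;.06 0 0 0 0 0'
python3 -m pendant '.02 0 0 0 0 0;.04 0 0 0 0 0;.05 0 0 0 0 0;.05 0 0 0 0 0'
python3 -m pendant '0 0 0 0 0 0;0 0 0 0 0 0;0 0 0 0 0 0;0 0 0 0 0 0;0 0 0 0 0 0;0 0 0 0 0 0' 0 25
```

```text
time: 5.8
ee_pos: [474.1, -224.6, 24.0]
eef_rot: [-1.273, 1.165, 1.281]
contact_force: [0.8, -0.6, 0.3]
grip_width: 51.2
time: 6.3
ee_pos: [475.6, -225.6, 10.8]
eef_rot: [-1.276, 1.164, 1.277]
contact_force: [-1.0, -0.1, 0.2]
grip_width: 51.2
time: 6.8
ee_pos: [475.5, -225.6, -1.8]
eef_rot: [-1.276, 1.164, 1.278]
contact_force: [-0.3, 1.2, 0.0]
grip_width: 51.3
time: 7.55
ee_pos: [476.2, -225.9, -1.1]
eef_rot: [-1.277, 1.164, 1.276]
contact_force: [0.3, 0.2, 3.0]
grip_width: 26.2
```

Gripped at 26.2 mm. Now lift and carry the relay over the nest.

```bash
python3 -m pendant '-.05 0 0 0 0 0;-.12 0 0 0 0 0;-.22 0 0 0 0 0;-.32 0 0 0 0 0;-.32 0 0 0 0 0' 
python3 - <<'E'
from h import *
print(rel([564,-98.4,78],rotyaw(.107)),sense()['grip_width'])
E
```

```text
time: 8.18
ee_pos: [478.2, -227.2, 82.1]
eef_rot: [-1.283, 1.163, 1.271]
contact_force: [0.3, -0.6, -0.3]
grip_width: 26.5
(array([ 0.0164, -0.389 ,  0.4816]), array([-0.0093, -0.0028,  0.0035])) 26.486637992976384
```

```bash
python3 -m pendant '0 -.1 .12 0 0 0;0 -.2 .24 -.011 0 0;0 -.3 .36 -.011 0 0;0 -.37 .44 -.011 0 0;0 -.398 .475 -.011 0 0;0 -.398 .475 -.011 0 0;0 -.398 .475 -.011 0 0;0 -.398 .475 -.011 0 0'
python3 - <<'E'
from h import *
s=sense();print(s['ee_pos'],s['grip_width'],R.from_rotvec(s['eef_rot']).as_matrix().round(3).tolist())
c=cap('wrist','w3.png');cv2.imwrite('pics/w3c.png',cv2.resize(c['frame'][170:400,200:440],(720,690))[:600,:,::-1])
print(c['extrinsics'].round(2))
E
```

```text
time: 9.18
ee_pos: [563.4, -99.1, 78.5]
eef_rot: [-1.288, 1.156, 1.289]
contact_force: [-0.0, 1.0, -0.1]
grip_width: 26.4
[563.43179062 -99.14869685  78.47561556] 26.358145255631293 [[-0.0, -0.994, -0.108], [-0.0, -0.108, 0.994], [-1.0, 0.0, -0.0]]
[[-1.1000e-01  9.5000e-01  3.0000e-01  4.8731e+02]
 [ 9.9000e-01  1.0000e-01  3.0000e-02 -1.0747e+02]
 [ 0.0000e+00  3.0000e-01 -9.5000e-01  2.4111e+02]
 [ 0.0000e+00  0.0000e+00  0.0000e+00  1.0000e+00]]
```

View pics/w3c.png

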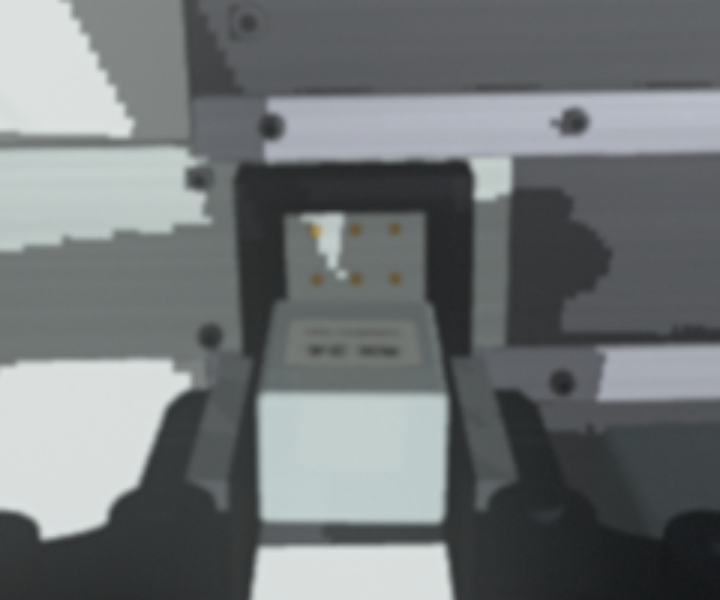

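The close view shows the relay upright in the jaws, its bottom front edge at crop row 303, columns 272 to 432. The pocket floor lies beyond, at crop columns 285 to 425. I compute the offset between them.

```bash
python3 - <<'E'
from h import *
c=load('w3.png');P=lambda u,v,z:onz(c,200+u/3,170+v/3,z)
J=rotyaw(.107);ex=-J.as_matrix()[:,1];ey=J.as_matrix()[:,2]
tcp=np.array([563.5,-99,0])
def sh(n,p): d=p-tcp;print(n,p.round(1),'jig dx,dy',(d@ex).round(1),(d@ey).round(1))
for z in(78,80,82): sh('relay front-bottom mid z%d'%z,(P(272,303,z)+P(432,303,z))/2)
for z in (34+78,34+80): sh('relay top front, back mid',(P(257,393,z)+P(448,393,z))/2),sh(' back',(P(260,522,z)+P(444,522,z))/2)
print(np.linalg.norm(P(272,303,80)-P(432,303,80)))
sh('block far L,R top edge (x=-22)',(P(237,168,35.5)+P(473,165,35.5))/2)
sh('floor near edge (x=-12.5)',(P(285,213,21.5)+P(427,213,21.5))/2)
print(np.linalg.norm(P(285,213,21.5)-P(427,213,21.5)),np.linalg.norm(P(237,168,35.5)-P(473,165,35.5)))
E
```

```text
relay front-bottom mid z78 [554.8 -99.9  78. ] jig dx,dy -8.7 0.0
relay front-bottom mid z80 [ 554. -100.   80.] jig dx,dy -9.6 0.0
relay front-bottom mid z82 [ 553.2 -100.1   82. ] jig dx,dy -10.4 0.0
relay top front, back mid [554.4 -99.9 112. ] jig dx,dy -9.1 0.0
 back [575.5 -97.7 112. ] jig dx,dy 12.1 -0.0
relay top front, back mid [ 553.4 -100.1  114. ] jig dx,dy -10.2 0.0
 back [574.1 -97.9 114. ] jig dx,dy 10.7 -0.0
27.398406355207058
block far L,R top edge (x=-22) [ 541.7 -100.7   35.5] jig dx,dy -21.9 0.7
floor near edge (x=-12.5) [556.2 -98.8  21.5] jig dx,dy -7.2 1.0
32.21105400349596 49.41855178406177
```

```bash
python3 -m pendant '.06 0 .003 0 0 0;.12 0 .003 0 0 0;.15 0 .003 0 0 0;.17 0 .003 0 0 0;.17 0 .003 0 0 0'
python3 -m pendant '.02 0 0 0 0 0;.03 0 0 0 0 0;.04 0 0 0 0 0;.05 0 0 0 0 0;.05 0 0 0 0 0'
python3 -m pendant '.005 0 0 0 0 0;.01 0 0 0 0 0;.014 0 0 0 0 0;.014 0 0 0 0 0'
```

```text
time: 9.85
ee_pos: [563.9, -97.6, 35.7]
eef_rot: [-1.289, 1.156, 1.29]
contact_force: [0.1, -0.1, -0.2]
grip_width: 26.0
time: 10.48
ee_pos: [568.2, -100.9, 28.7]
eef_rot: [-1.296, 1.154, 1.281]
contact_force: [-2.0, -7.3, 14.7]
grip_width: 26.5
time: 10.98
ee_pos: [568.4, -102.2, 26.5]
eef_rot: [-1.297, 1.156, 1.28]
contact_force: [-4.1, -11.4, 20.7]
grip_width: 26.4
```

Contact came early, with the relay bottom at about 29 mm on the flare and side forces of -11 N in y. I back up and look.

```bash
python3 -m pendant '-.03 0 0 0 0 0;-.06 0 0 0 0 0;-.06 0 0 0 0 0;-.06 0 0 0 0 0;-.06 0 0 0 0 0;-.06 0 0 0 0 0'
python3 - <<'E'
from h import *
s=sense();print(s['ee_pos'],s['contact_force'],s['grip_width'])
c=cap('wrist','w4.png');cv2.imwrite('pics/w4c.png',cv2.resize(c['frame'][170:370,200:440],(720,600))[:,:,::-1])
E
```

```text
time: 11.72
ee_pos: [564.2, -97.6, 35.1]
eef_rot: [-1.29, 1.155, 1.289]
contact_force: [0.8, -2.5, 2.2]
grip_width: 26.6
[564.20095238 -97.64074823  35.14455965] [ 0.78499312 -2.47325936  2.21502506] 26.649266051855065
```

View pics/w4c.png

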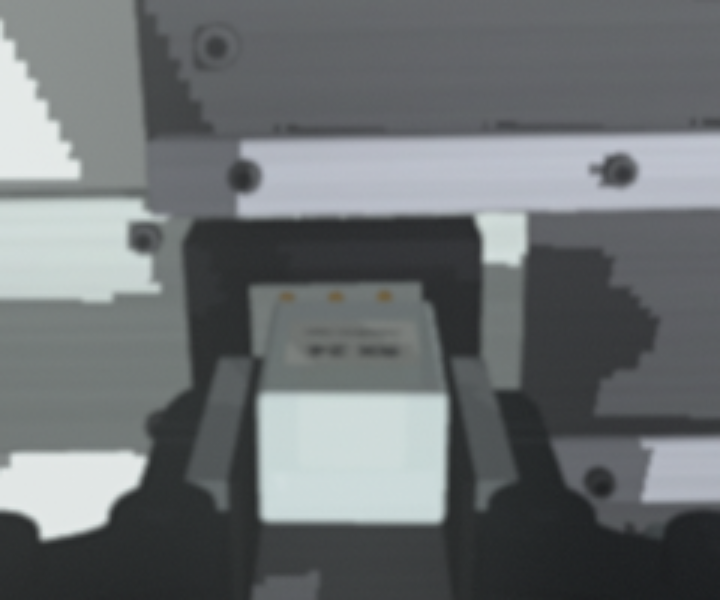

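The pocket now appears left of the relay: block columns 188 to 478, relay columns 277 to 434. I compute the offset.

```bash
python3 - <<'E'
from h import *
c=load('w4.png');P=lambda u,v,z:onz(c,200+u/3,170+v/3,z)
J=rotyaw(.107);ex=-J.as_matrix()[:,1];ey=J.as_matrix()[:,2]
tcp=np.array([564,-97.9,0])
print(c['extrinsics'].round(3))
def sh(n,p): d=p-tcp;print(n,p.round(1),'jig dx,dy',(d@ex).round(1),(d@ey).round(1))
sh('relay fb',(P(275,303,37)+P(432,303,37))/2)
sh('relay top front',(P(257,393,71)+P(448,393,71))/2)
sh('block',(P(186,228,35.5)+P(480,228,35.5))/2);print(np.linalg.norm(P(186,228,35.5)-P(480,228,35.5)))
sh('floorL at z30.5',P(249,284,30.5));sh('floorR',P(423,284,30.5))
sh('floorL z21.5',P(249,284,21.5));sh('floorR',P(423,284,21.5))
c3=load('w3.png');print(c3['extrinsics'][:3,3],c['extrinsics'][:3,3])
# rail screw on base in both: w3 (271,127)+(572,122); w4 (244,178),(620,172)
for cc,L in((c3,[(271,127),(572,122)]),(c,[(244,178),(620,172)])):
    print([onz(cc,200+u/3,170+v/3,18).round(1) for u,v in L])
E
```

```text
[[-1.09000e-01  9.48000e-01  3.01000e-01  4.87958e+02]
 [ 9.94000e-01  1.03000e-01  3.30000e-02 -1.06038e+02]
 [-0.00000e+00  3.02000e-01 -9.53000e-01  1.97732e+02]
 [ 0.00000e+00  0.00000e+00  0.00000e+00  1.00000e+00]]
relay fb [554.6 -98.3  37. ] jig dx,dy -9.4 0.6
relay top front [554.  -98.6  71. ] jig dx,dy -10.1 0.4
block [ 542.1 -103.1   35.5] jig dx,dy -22.4 -2.8
49.528191775052
floorL at z30.5 [ 555.7 -116.7   30.5] jig dx,dy -10.2 -17.8
floorR [552.4 -86.1  30.5] jig dx,dy -10.3 12.9
floorL z21.5 [ 559.4 -117.3   21.5] jig dx,dy -6.7 -18.8
floorR [555.9 -85.1  21.5] jig dx,dy -6.7 13.6
[ 487.30774146 -107.47213022  241.10757108] [ 487.95793277 -106.03756948  197.73224543]
[array([ 539.2, -119.8,   18. ]), array([530.8, -52.8,  18. ])]
[array([ 540.1, -120.1,   18. ]), array([531.4, -51.5,  18. ])]
```

The carriage's nest now sits about 3 mm to -y of the relay, while the base itself has not moved. I shift by that amount and descend again.

```bash
python3 -m pendant '0 0 -.006 0 0 0;0 0 -.013 0 0 0;0 0 -.013 0 0 0;.01 0 -.013 0 0 0;.02 0 -.013 0 0 0;.03 0 -.013 0 0 0;.03 0 -.013 0 0 0'
python3 -m pendant '.005 0 0 0 0 0;.01 0 0 0 0 0;.015 0 0 0 0 0;.02 0 0 0 0 0;.02 0 0 0 0 0'
```

```text
time: 12.65
ee_pos: [565.0, -101.5, 27.9]
eef_rot: [-1.291, 1.155, 1.288]
contact_force: [0.4, -3.0, 0.5]
grip_width: 26.7
time: 13.28
ee_pos: [567.6, -102.7, 25.3]
eef_rot: [-1.294, 1.153, 1.282]
contact_force: [2.1, -6.4, 6.4]
grip_width: 26.3
```

```bash
python3 -m pendant '0 -.008 -.004 0 0 0;0 -.008 -.004 0 0 0;0 -.008 -.004 0 0 0'
python3 -m pendant '.006 0 0 0 0 0;.012 0 0 0 0 0;.012 0 0 0 0 0'
```

```text
time: 13.65
ee_pos: [568.0, -103.1, 23.6]
eef_rot: [-1.292, 1.155, 1.285]
contact_force: [2.8, -6.5, 3.7]
grip_width: 26.2
time: 14.02
ee_pos: [567.6, -103.2, 20.4]
eef_rot: [-1.292, 1.156, 1.286]
contact_force: [1.8, -6.9, 3.0]
grip_width: 26.5
```

```bash
python3 -m pendant '0 0 -.006 0 0 0;.004 0 -.006 0 0 0;.008 0 -.006 0 0 0;.008 0 -.006 0 0 0'
python3 - <<'E'
from h import *
c=cap('wrist','w5.png');cv2.imwrite('pics/w5c.png',cv2.resize(c['frame'][170:370,200:440],(720,600))[:,:,::-1])
s=sense();print(s['ee_pos'],s['contact_force'])
E
```

```text
time: 14.52
ee_pos: [567.7, -103.2, 20.3]
eef_rot: [-1.291, 1.155, 1.289]
contact_force: [-2.3, -0.5, 14.8]
grip_width: 26.5
[ 567.64305622 -103.15221496   20.25472498] [-4.05537723 -0.09943242 15.46509694]
```

View pics/w5c.png

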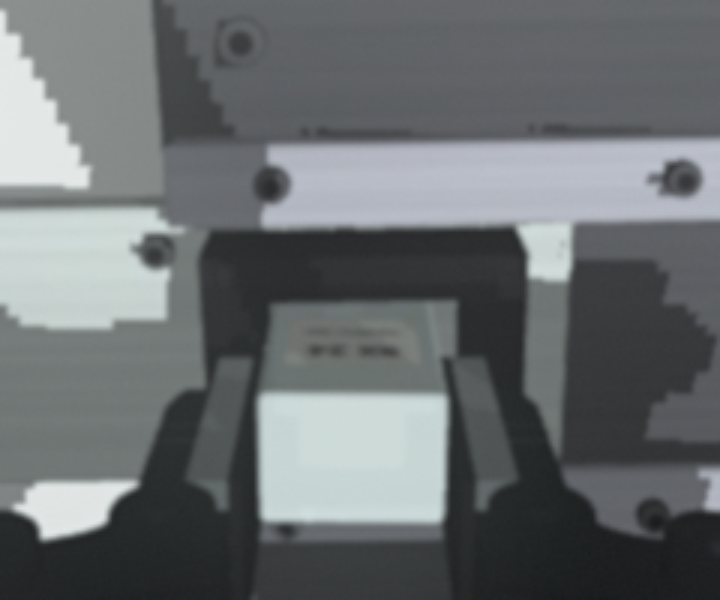

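The relay sits in the pocket, and a stiff 15 N at TCP z = 20.3 shows it is on the floor (bottom about 21.5 mm). I ease off and release it.

```bash
python3 -m pendant '-.006 0 0 0 0 0;-.006 0 0 0 0 0'
python3 -m pendant '0 0 0 0 0 0;0 0 0 0 0 0;0 0 0 0 0 0;0 0 0 0 0 0' .6
python3 -m pendant '-.05 0 0 0 0 0;-.1 0 0 0 0 0;-.2 0 0 0 0 0;-.3 0 0 0 0 0;-.4 0 0 0 0 0;-.4 0 0 0 0 0;-.4 0 0 0 0 0;-.4 0 0 0 0 0'
python3 - <<'E'
from h import *
c=cap('wrist','w6.png');t=cap('top','t6.png')
print(sense()['ee_pos'])
for n,cc in(('w',c),('t',t)):
    g=cc['frame'];print(n,proj(cc,[565,-101,55.5]),proj(cc,[577,-210,55]))
# knob: dark blob near predicted in wrist; relay top: bright blob
u,v=proj(c,[577,-210,55]).astype(int);g=cv2.cvtColor(c['frame'],cv2.COLOR_RGB2GRAY)
y0,x0=max(v-45,0),max(u-45,0);w=g[y0:v+45,x0:u+45]
n,l,st,ce=cv2.connectedComponentsWithStats((w<60).astype('uint8'))
for i in range(1,n):
    if st[i,4]>40:print('dark',st[i],ce[i]+[x0,y0])
u,v=proj(c,[565,-101,55.5]).astype(int);y0,x0=v-45,u-45;w=g[y0:v+45,x0:u+45]
n,l,st,ce=cv2.connectedComponentsWithStats((w>165).astype('uint8'))
for i in range(1,n):
    if st[i,4]>40:print('bright',st[i],ce[i]+[x0,y0],onz(c,*(ce[i]+[x0,y0]),55.5).round(1))
E
```

```text
time: 14.82
ee_pos: [567.6, -103.1, 20.3]
eef_rot: [-1.291, 1.154, 1.288]
contact_force: [-1.5, -1.8, 7.8]
grip_width: 26.0
time: 15.32
ee_pos: [566.7, -104.8, 19.4]
eef_rot: [-1.291, 1.157, 1.288]
contact_force: [-0.7, -9.1, 4.7]
grip_width: 51.2
time: 16.32
ee_pos: [565.2, -102.5, 117.3]
eef_rot: [-1.287, 1.157, 1.293]
contact_force: [-0.8, -0.4, 0.3]
grip_width: 51.3
[ 565.52054829 -102.70234349  117.62777618]
w [318.94038818 248.7992653 ] [163.2179989  248.73908761]
t [284.21495568 218.99458353] [330.04964957 213.07600808]
dark [ 35  33  31  26 448] [166.01116071 249.82142857]
bright [ 25   0  65   5 288] [328.8125     204.81944444] [533.2 -97.8  55.5]
bright [ 79   5  11  13 122] [357.20491803 213.50819672] [537.1 -78.   55.5]
bright [ 0 16  3 25 52] [273.65384615 228.82692308] [ 554.  -133.6   55.5]
bright [ 25  36  37  26 949] [315.75342466 251.4109589 ] [ 567.2 -103.    55.5]
bright [  9  65  13  13 126] [287.55555556 274.57936508] [ 586.9 -121.2   55.5]
```

The relay's top centre measures (567,-103) at the seated height, about 110 mm from the knob at roughly (578,-211). That is consistent. Next I go to the knob, above it first.

```bash
python3 - <<'E'
from h import *
c=load('w6.png');print(onz(c,166,248.5,50))
print(rel([578,-211.5,117.6],rotyaw(.107)),rel([578,-211.5,22],rotyaw(.107)))
E
```

```text
[ 578.54101659 -210.18781742   50.        ]
(array([-4.00e-04, -2.00e-03, -4.38e-01]), array([ 0.0016,  0.0007, -0.0015])) (array([ 0.382 , -0.0029, -0.4385]), array([ 0.0016,  0.0007, -0.0015]))
```

```bash
python3 -m pendant '0 0 -.15 0 0 0;0 0 -.3 0 0 0;0 0 -.436 0 0 0;0 0 -.436 0 0 0;0 0 -.436 0 0 0;.1 0 -.436 0 0 0;.2 0 -.436 0 0 0;.3 0 -.436 0 0 0;.35 0 -.436 0 0 0;.382 0 -.436 0 0 0;.382 0 -.436 0 0 0'
python3 -m pendant '0 0 0 0 0 0;0 0 0 0 0 0;0 0 0 0 0 0;0 0 0 0 0 0;0 0 0 0 0 0' 0 30
```

```text
time: 17.8
ee_pos: [578.4, -211.0, 23.5]
eef_rot: [-1.289, 1.155, 1.29]
contact_force: [0.1, 0.7, 0.0]
grip_width: 51.3
time: 18.42
ee_pos: [579.3, -211.7, 24.8]
eef_rot: [-1.291, 1.155, 1.288]
contact_force: [-0.7, 1.0, 5.6]
grip_width: 15.6
```

```bash
python3 -m pendant '0 0 .03 0 0 0;0 0 .07 0 0 0;0 0 .11 0 0 0;0 0 .15 0 0 0;0 0 .19 0 0 0;0 0 .23 0 0 0;0 0 .27 0 0 0;0 0 .31 0 0 0;0 0 .34 0 0 0;0 0 .37 0 0 0;0 0 .37 0 0 0'
python3 -m pendant '0 0 .01 0 0 0;0 0 .02 0 0 0;0 0 .03 0 0 0;0 0 .04 0 0 0;0 0 .045 0 0 0;0 0 .045 0 0 0;0 0 .045 0 0 0'
python3 - <<'E'
from h import *
s=sense();print(s['ee_pos'],s['contact_force'])
c=cap('top','t7.png')
E
```

```text
time: 19.8
ee_pos: [568.3, -125.3, 24.8]
eef_rot: [-1.301, 1.162, 1.287]
contact_force: [-3.7, -16.4, 4.6]
grip_width: 15.9
time: 20.68
ee_pos: [568.5, -125.1, 25.0]
eef_rot: [-1.317, 1.172, 1.278]
contact_force: [-4.1, -42.1, -5.1]
grip_width: 15.9
[ 568.48550444 -125.06540814   24.95231667] [ -4.08353019 -42.08427049  -5.13978175]
```

The carriage hit a hard stop after 87 mm of travel. A knob at home would put the ram at about y = -15.7, which matches the lever's line of y = -16 in the top view, so this looks like home. I ease the push, release, back away and check with one composite picture.

```bash
python3 -m pendant '0 0 -.02 0 0 0;0 0 -.04 0 0 0;0 0 -.045 0 0 0;0 0 -.045 0 0 0'
python3 -m pendant '0 0 0 0 0 0;0 0 0 0 0 0;0 0 0 0 0 0;0 0 0 0 0 0' .6
python3 -m pendant '-.1 0 0 0 0 0;-.2 0 0 0 0 0;-.3 0 -.1 0 0 0;-.5 0 -.2 0 0 0;-.7 .05 -.3 0 0 0;-.85 .1 -.4 0 0 0;-.95 .2 -.4 0 0 0;-.95 .2 -.4 0 0 0;-.95 .2 -.4 0 0 0'
python3 - <<'E'
from h import *
s=sense();print(s['ee_pos'],s['contact_force'])
w=cap('wrist','w8.png')['frame'];t=cap('top','t8.png');d=cap('side','s8.png')
a=cv2.resize(t['frame'][175:265,215:335],(400,300),interpolation=cv2.INTER_CUBIC)
b=cv2.resize(d['frame'][215:365,220:420],(400,300),interpolation=cv2.INTER_CUBIC)
e=cv2.resize(w,(400,300),interpolation=cv2.INTER_AREA)
e2=cv2.resize(d['frame'][260:335,235:335],(400,300),interpolation=cv2.INTER_CUBIC)
cv2.imwrite('pics/comp.png',np.vstack([np.hstack([a,b]),np.hstack([e,e2])])[:,:,::-1])
E
```

```text
time: 21.22
ee_pos: [568.3, -125.3, 24.8]
eef_rot: [-1.298, 1.162, 1.286]
contact_force: [-3.3, -13.1, 5.3]
grip_width: 16.1
time: 21.72
ee_pos: [568.2, -118.9, 23.3]
eef_rot: [-1.289, 1.155, 1.29]
contact_force: [0.5, 0.5, 0.3]
grip_width: 51.4
time: 22.85
ee_pos: [529.5, -223.6, 259.9]
eef_rot: [-1.289, 1.155, 1.291]
contact_force: [-0.5, 0.2, 0.5]
grip_width: 51.3
[ 529.47276632 -223.64086509  259.90154845] [-0.53880536  0.18916562  0.48840327]
```

View pics/comp.png

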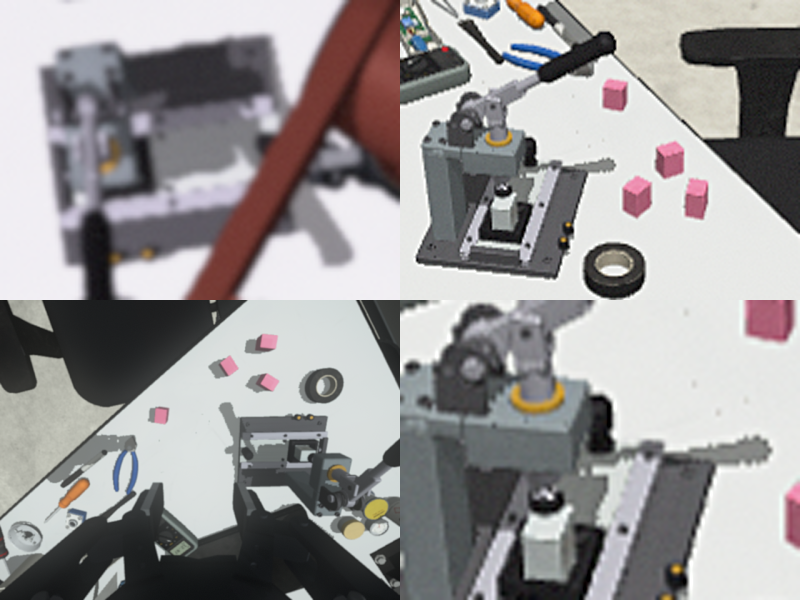

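The composite shows the relay upright in the nest directly under the pad, with pad and relay at about (271,311) and (272,314) in the side image. The lever is still up, and the cutters and tape are undisturbed. I check the ram alignment and the lever grip position by rays.

```bash
python3 - <<'E'
from h import *
d=load('s8.png');t=load('t8.png');J=rotyaw(.107).as_matrix();ex=-J[:,1];ey=J[:,2]
S=lambda u,v:(235+(u-400)/4,260+(v-300)/4)
r=onz(d,*S(551,516),55.5);p=onz(d,*S(543,505),67);print('relay',r,'pad',p,'diff jig',(r-p)@ex,(r-p)@ey)
S2=lambda u,v:(220+(u-400)/2,215+v/2)
T=lambda u,v:(215+u*.3,175+v*.3)
# grip in side view: ends (542,75) & (605,42) mid
def tri(c1,q1,c2,q2):
    o1,d1=ray(c1,*q1);o2,d2=ray(c2,*q2);A=np.c_[d1,-d2];x=np.linalg.lstsq(A,o2-o1,rcond=None)[0];a=o1+x[0]*d1;b=o2+x[1]*d2;return (a+b)/2,np.linalg.norm(a-b)
t0=load('top0.png');C=lambda u,v:(215+u/4,170+v/4)
print('grip tip',tri(d,S2(606,43),t0,C(121,397)))
print('grip base',tri(d,S2(546,73),t0,C(115,275)))
o=(568.4,-125.2+0)+110*ey[:2];print('ram if home',o,'grip up',o-78.2*ex[:2],'grip level',o-100*ex[:2])
for z in(236,):
  print(onz(t0,*C(118,335),z))
E
```

```text
relay [553.27337884 -18.55393172  55.5       ] pad [554.65591564 -12.79742933  67.        ] diff jig -1.9894011135016705 -5.575931403584274
grip tip (array([444.61626368, -30.78909545, 254.38964465]), np.float64(0.7023030636841648))
grip base (array([506.27352226, -24.55108895, 214.76498809]), np.float64(5.188079847376307))
ram if home [556.65244627 -15.82909445] grip up [478.89967523 -24.18053719] grip level [457.22435031 -26.50868875]
[476.38836721 -27.52282979 236.        ]
```

The relay and pad line up within measuring error. The hard stop also agrees with the lever line (ram y about -16 to -19), so the carriage is home. The grip's midpoint triangulates to (475,-28,235), against an expected height of 236 mm, so I straddle it with the fingers along y.

```bash
python3 - <<'E'
from h import *
print(rel([476,-26.5,272],rotyaw(.107)),rel([476,-26.5,207],rotyaw(.107)))
E
```

```text
(array([-0.0501,  0.1251,  0.8062]), array([ 0.0022,  0.0014, -0.0016])) (array([0.2099, 0.1244, 0.8057]), array([ 0.0022,  0.0014, -0.0016]))
```

```bash
python3 -m pendant '-.05 .03 .15 0 0 0;-.05 .06 .3 0 0 0;-.05 .1 .45 0 0 0;-.05 .125 .6 0 0 0;-.05 .125 .73 0 0 0;-.05 .125 .806 0 0 0;-.05 .125 .806 0 0 0;-.05 .125 .806 0 0 0;-.05 .125 .806 0 0 0'
python3 -m pendant '.04 0 0 0 0 0;.08 0 0 0 0 0;.13 0 0 0 0 0;.18 0 0 0 0 0;.23 0 0 0 0 0;.26 0 0 0 0 0;.26 0 0 0 0 0'
python3 -m pendant '0 0 0 0 0 0;0 0 0 0 0 0;0 0 0 0 0 0;0 0 0 0 0 0;0 0 0 0 0 0' 0 40
```

```text
time: 24.12
ee_pos: [476.6, -28.2, 273.3]
eef_rot: [-1.289, 1.156, 1.289]
contact_force: [0.3, 0.5, 1.4]
grip_width: 51.3
time: 25.0
ee_pos: [476.0, -27.3, 207.7]
eef_rot: [-1.289, 1.156, 1.291]
contact_force: [0.5, 0.3, -0.4]
grip_width: 51.7
time: 25.62
ee_pos: [476.8, -26.2, 209.5]
eef_rot: [-1.288, 1.153, 1.29]
contact_force: [-1.0, 4.2, 4.0]
grip_width: 18.5
```

Gripped at 18.5 mm. Now I follow the lever's arc down, stopping about 0.15 rad short of level first.

```bash
python3 -m pendant '.021 .013 0 0 0 0;.043 .026 0 0 0 0;.065 .037 0 0 0 0;.088 .048 0 0 0 0;.111 .057 0 0 0 0;.134 .065 0 0 0 0;.158 .071 0 0 0 0;.183 .077 0 0 0 0;.207 .081 0 0 0 0;.207 .081 0 0 0 0;.207 .081 0 0 0 0'
python3 - <<'E'
from h import *
s=sense();d=cap('side','s9.png');print(s['ee_pos'],s['contact_force'],s['grip_width'])
E
```

```text
time: 27.0
ee_pos: [455.8, -28.8, 158.3]
eef_rot: [-1.288, 1.155, 1.292]
contact_force: [-6.2, 4.5, 10.1]
grip_width: 18.5
[455.82927867 -28.8401374  158.32090156] [-6.18498619  4.49977508 10.09847545] 18.499490478041793
```

```bash
python3 -m pendant '.025 .003 0 0 0 0;.05 .005 0 0 0 0;.07 .006 0 0 0 0;.077 .006 0 0 0 0;.077 .006 0 0 0 0;.077 .006 0 0 0 0;.077 .006 0 0 0 0'
python3 - <<'E'
from h import *
s=sense();d=cap('side','s10.png');t=cap('top','t10.png');s=sense();print(s['ee_pos'],s['contact_force'],s['grip_width'])
# expected lever tip (166 mm from pivot) at various angles, projected in side view + local darkness map
g=cv2.cvtColor(d['frame'],cv2.COLOR_RGB2GRAY)
J=rotyaw(.107).as_matrix();ex=-J[:,1];o=np.array([556.6,-17,0])
for q in(.2,.1,0,-.1):
    for L in(60,75,166):
        P=o+ex*(25-L*np.cos(q))+[0,0,165+L*np.sin(q)];print(q,L,proj(d,P).round(1),end=' ')
    print()
u,v=275,265
print(g[238:300:2,266:330:2])
E
```

```text
time: 27.92
ee_pos: [454.1, -29.1, 139.1]
eef_rot: [-1.288, 1.155, 1.292]
contact_force: [-6.9, 4.7, 10.3]
grip_width: 18.3
[454.12841274 -29.06573301 139.11558119] [-6.92113524  4.97081841 10.69190913] 18.5857986566848
0.2 60 [283.7 267.5] 0.2 75 [291. 267.] 0.2 166 [336.3 263.6] 
0.1 60 [284.3 270.1] 0.1 75 [291.7 270.2] 0.1 166 [337.5 270.9] 
0 60 [284.6 272.6] 0 75 [292.1 273.4] 0 166 [337.9 278. ] 
-0.1 60 [284.6 275.1] -0.1 75 [292.  276.5] -0.1 166 [337.5 284.9] 
[[198 240 232 234 247  59  86  89  93  95  95 109 168 216 231 238 234 233
  236 226  29  38  48  29  30  47  50  25  41  54  46   2]
 [ 34 195 247 223 246 190 196  72  47  51  66  83  91  94  88 166 208 240
  235 252  38  41  37 138 150  83  50  34  38  53  38   2]
 [ 42  44 173  80 107 206 235 250 247 251 202 195  48  49  70  86  92 106
  212 255  46  38  29 121 119  53  48  30  40  44  38   0]
 [ 98  46  46  62  65 100  93 111 206 225 242 243 248 240 195  94  44  71
   88 125 132  30  59 121 126  52  40  34  34  42  32   9]
 [251  57  35 253 199  50  60 102 100 103  84 137 209 216 236 252 244 205
   63  98 111  27  
[... 2798 characters left out ...]
6 160 135 135 136 137 139 139 137]
 [131 159 158 156 153 140 104  80  76  28  28 184 236 233 232 233 234 232
  232 161 132 133 137 137 138 137 134 136 137 137 134 137]
 [115 125 135 144 156 151  79  78  50  27  19 220 236 232 234 232 232 230
  235 163 135 137 136 139 136 137 137 135 140 139 134 135]
 [105 108 105 107 106 108  84  78  53  25  19 207 230 230 224 229 231 230
  234 226 131 140 138 136 139 134 136 136 136 138 136 137]
 [106 104 106 106 106 108  83 110  28  29  36 119 216 216 190 202 195 201
  232 242 141 135 134 138 135 138 132 135 136 136 136 138]
 [106 107 106 103 106 106  77 199 162 118 138 214 213 217 209 108 167 131
  227 236 245 146 145 140 135 137 136 134 135 137 135 134]]
```

In the side image the grip's inner end sits at row 274, against a predicted 274.6 for level (±0.1 rad would shift it ±4 rows). TCP travel (70.4 of 70.6 mm) and a steady push of about 10 N agree, so I hand the job in while holding.

```bash
python3 -c "
from workcell import order,sense
print(order.close_job());print(sense()['ee_pos'],sense()['contact_force'])"
```

```text
the job is handed in; nothing more can be done
None
the job is handed in; nothing more can be done
```

I put the relay in the nest, slid the carriage home and brought the lever down to level. I handed the job in at about 28 s of the 64 s, still holding the lever; no verdict was reported.

**Last checks**
- **Lever:** the TCP dropped 70.4 mm of the 70.6 mm expected for level. The grip shows at row 274 in the side view, against 274.6 predicted for level. The force on the tool held at about 10 N upward, with the grip closed on the lever.
- **Relay:** it was pressed onto the nest floor with 15 N and measured at (567, -103) mm after release. In the side view it then stood upright under the pad. I did not view it again after pressing the lever, so I only infer the pad force, from the lever being level.
- **Carriage:** it came up against a hard stop, 42 N with no further motion.

**What failed or disagreed**
- **Fingertips:** they sat about 27 mm higher than the spec says relative to the TCP. The first grasp closed on nothing, so I re-measured in the side view and repeated it lower.
- **Insertion:** the first try caught on the flare of the pocket, and the nest then read about 3 mm off. The second try needed small sideways corrections.
- **Carriage travel:** it was only 87 mm instead of 100. The ram and lever line in the images suggest it started about 13–17 mm in, so I took this as home; they agree only to about 3 mm.
- **Pad alignment:** a rough ray check put the relay about 5.6 mm to -y of the pad, which I judged to be pixel error (about 2.6 mm per pixel).

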